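# Snap the shield cover onto the board with the bench pusher

## Robot

A 6-joint arm with a two-finger parallel gripper is mounted at the origin on the work surface. World frame = base frame: x ahead of the robot, y to its left, z up, the work surface at z = 0. Lengths are in m, angles in rad, forces in N, time in s.
With the tool pointing down it reaches from about 0.325 to 0.875 m from the base axis. Payload 4.4 kg.
Tool frame: the origin (TCP) lies midway between the tips of the shut fingers; the grasp point (between the pads) lies 19 mm behind it (manip.grip_point_offset is the distance from the TCP to the grasp point, in m); z points along the fingers, y is the line along which they close (so a half turn about z gives the same grasp; the last joint's range is limited). The gripper opens to 85 mm and grips with 20 to 120 N. Pads are 22 mm wide; open, the fingers measure 114 mm over their backs; the gripper's body (76 mm by 85 mm) begins 54 mm behind the grasp point. The pads swing forward as they close: fully open they stand 13 mm farther back than shut.
Start: joints at [1.093, 0.207, 1.542, -0, 1.393, -0.15], TCP at [0.185, 0.544, 0.231] pointing down, gripper open.
Joint ranges: [-2.73, 2.73], [-0.86, 2.22], [0.23, 2.46], [-1.11, 4.25], [0.08, 2.63], [-2.82, 2.82]. Speed limits (rad/s): [2.79, 2.79, 3.14, 3.14, 3.14, 3.14].

## Interface

Orientations are given as a unit quaternion [x, y, z, w].
In Python, from workcell import manip gives the robot as it stands.
- The arm moves only by the tool move_arm, never from a script. Its argument "moves" is a list of rows, each a list of 7 numbers: the turn, a rotation vector about the tool's x, y, z in degrees, then the shift along the tool's x, y, z in m, then the opening, from 0 (shut) to 1 (fully open). A call has 1 to 20 rows; each row shifts and turns the commanded pose from where the row before left it, along the tool's axes as they then stand; what a row does not reach is not made up. A row lasts 1/8 s, in which the tool goes at most 62.5 mm and 10.7 degrees, less where a joint would pass 70% of its speed; a pose out of reach is approached as far as the arm can. A call is refused whole if a number of a shift passes 0.0625 or a number of a turn 10.7, either way. A call with a gripper value outside its range is refused whole. The fingers move at their own pace and stop on an object; the grip force is fixed at half the most. Time passes only in rows, so rows that do not move let the fingers close. It gives the time, the measured TCP pose, the force, the opening and the grip force at its end, in the units of the state.
- manip.state(): the state, without advancing time (a new reading comes with each control period).
- manip.camera(name): name is "scene" or "top"; returns a dict with "pixels" (384x512x3 uint8, blue, green, red), "mtx" (3x3 intrinsics, pixels), "D" ([k1, k2, p1, p2, k3] as OpenCV has them; the pictures are not rectified), "extrinsics" (4x4, takes a point from world to camera coordinates). Camera axes: x right, y down, z forward; pixel columns grow to the right and rows downward; lengths in m; the calibration is good to about 2 mm. A picture is of the moment at which its call begins. There is no depth.
- manip.sign_off(): hands the job in; it is judged then, once.
The state is a dict: "clock": time; "joint_pos": joint angles; "qvel": joint speeds; "tau": joint torques, N m; "ee_pos": TCP position; "ee_rot": TCP orientation; "force": force on the tool from outside, world axes, zero at the start; "ft_torque": the same for the moment, N m; "width": finger opening in m; "finger_force": force on a finger pad.
Only numpy, scipy, OpenCV 4.12 (cv2) and the standard library are available. Lean on these libraries where they do the work, as an engineer would, in place of code of your own. Each camera call takes 0.05 s, during which the arm holds its last target. There are 200 camera calls.

## Task

Pull the square-handled pusher up out of its cup and, with its rubber foot, press the loose shield cover straight down on the circuit board until both clips have snapped and the cover sits flush on its frame; keep the gripper itself off the cover. Then stand the pusher back in the cup it came from and let go, leaving that cup standing where it was and the other things on the bench undisturbed.

Things in the scene. Friction and masses are not known exactly. Their poses are not given: they have to be found in the camera images.
- pusher: pusher standing upright in its cup, foot on the cup's floor; 172 mm long, about 90 g. From below: rubber foot 20 mm across, 10 mm high; aluminium shaft 14 mm across; black guard disc 32 mm across from 115 to 119 mm; black square handle 20 x 20 mm from 119 to 172 mm, gripped by its flats just above the disc. Origin: centre of the foot's underside; z up to the handle; x, y square to the flats.
- cup: the pusher's steel cup, 0.5 kg, loose on the bench: base flange 72 mm across, tube 42 mm outside, 34 mm bore, mouth flared to 56 mm outside (48 mm inside); rim 92 mm and inner floor 10 mm above its underside. Origin: centre of its underside, z up.
- cup_rim (a point): centre of the mouth of the pusher's cup, at rim height
- board: green circuit board 210 x 160 mm fixed to the bench on standoffs, its top 12 mm above the bench, with chips 4 mm high and a connector 10 mm high on it. Origin: centre of the board at bench height; x along the 210 mm side, z up.
- frame_top (a point): centre of the shield frame on the board (20 mm towards +x of the board's centre), at the height of the frame's top edge, 30 mm above the bench; axes as the board's. The steel frame is an open rectangle 64 x 46 mm; each 46 mm end wall (+x and -x) carries a sprung ridge that a clip must ride over.
- cover: loose aluminium cover plate 74 x 46 x 2 mm, 50 g, a rigid clip arm 15 mm long under the middle of each short edge. Origin: centre of the plate's underside; x along the 74 mm, z up. Starts level, unclipped, 7 mm above the frame's top edge. Pressed at its centre with 8 to 10 N it snaps, and stops dead flush on the frame; pressed off centre, it tilts and one clip snaps first.
- clip_1 (a point): middle of the cover's +x short edge, 36 mm from its centre, at the underside of the plate, above that clip arm
- clip_2 (a point): the same at the cover's -x short edge
- cup2: bystander: second cup of the same kind, holding the nut driver. steel cup, 0.5 kg, loose on the bench: base flange 72 mm across, tube 42 mm outside, 34 mm bore, mouth flared to 56 mm outside (48 mm inside); rim 92 mm and inner floor 10 mm above its underside. Origin: centre of its underside, z up.
- driver: bystander: nut driver standing in the second cup, 165 mm long, its top 175 mm above the bench, round black tapering handle up to 28 mm across and no guard disc. Origin: centre of its lower end, z up.
- reel: bystander: solder reel standing on its flange, 60 mm across, 40 mm high, loose. Origin: centre of its underside.
- tray: bystander: small clear open plastic box with chips in it, 70 x 50 x 28 mm, loose. Origin: centre of its underside.
Not all that is in view belongs to the job. Leave any blue or purple look-alike of the cup alone.

How it is judged:
By the outcome, as a careful person would: the job done as asked, in the order asked, and still so for the second after the job is handed in, with the robot touching nothing.
It also fails if it takes over 56 s, if anything falls off the work surface, if the arm or the gripper's body presses on something with over 40 N, if the wrist force passes 120 N, or if a joint passes its speed limit or range.

## Working session

There is one attempt and no reset: what is moved stays moved. The work goes in short steps, Python scripts to look and compute and a tool call to move; the robot and the scene stay as the last step left them, time stands still between calls to the robot, and variables do not carry over. Pictures are saved under pics/ and viewed, at most 10 in all, crops included, and the job is handed in when it is done.

Besides the shell and the picture viewer there is one more tool, called after ">>>" in YAML: its name, and indented under it one key for each argument. move_arm: Moves the arm, as the interface text tells. Its arguments: {"type":"object","properties":{"moves":{"type":"array","items":{"type":"array","items":{"type":"number"}}}},"required":["moves"]}

```bash
mkdir -p pics; python3 - <<'E'
from workcell import manip
import cv2,pickle
d={}
for n in("scene","top"):
    c=manip.camera(n); d[n]=c; cv2.imwrite(f"pics/{n}0.png",cv2.resize(c["pixels"],None,fx=1.5,fy=1.5,interpolation=cv2.INTER_CUBIC))
    print(n,c["mtx"],c["D"],c["extrinsics"])
pickle.dump(d,open("c0.pkl","wb"))
s=manip.state();print(s);print(manip.grip_point_offset)
E
```

```text
scene [[405.36530705   0.         255.65195034]
 [  0.         405.36530705 186.89800807]
 [  0.           0.           1.        ]] [0.00267496 0.         0.         0.         0.        ] [[ 0.44353492  0.8960925   0.01717563 -0.29082309]
 [ 0.59211871 -0.27858475 -0.7561653  -0.25774696]
 [-0.67280919  0.34555573 -0.6541552   1.54929088]
 [ 0.          0.          0.          1.        ]]
top [[469.1491631    0.         253.20585764]
 [  0.         469.1491631  195.87534571]
 [  0.           0.           1.        ]] [0.02865413 0.         0.         0.         0.        ] [[-0.02549406 -0.99966673  0.00406097  0.04755109]
 [-0.99316815  0.02486518 -0.11401202  0.57228795]
 [ 0.11387305 -0.00693986 -0.99347107  1.16577923]
 [ 0.          0.          0.          1.        ]]
{'clock': 0.1, 'joint_pos': array([ 1.09251326e+00,  2.07359735e-01,  1.54284253e+00,  1.70303951e-05,
        1.39353157e+00, -1.50507923e-01]), 'qvel': array([-0.00128093, -0.00145906, -0.00317875,  0.00084292,  0.00157488,
       -0.00254876]), 'tau': array([ 4.83052681e-04, -3.84090900e+01, -2.92550737e+01, -9.03186083e-05,
        4.72181375e-03, -8.32749890e-06]), 'ee_pos': array([0.18479527, 0.54375013, 0.23021282]), 'ee_rot': array([ 1.63156306e-01,  9.86599652e-01, -1.01552012e-03, -3.39039817e-04]), 'force': array([ 0.39026155, -0.50811296,  0.20741207]), 'ft_torque': array([-0.02001209,  0.00996363, -0.08078659]), 'finger_force': 0.0, 'width': 0.0852397979180447}
0.0187
```

View pics/scene0.png

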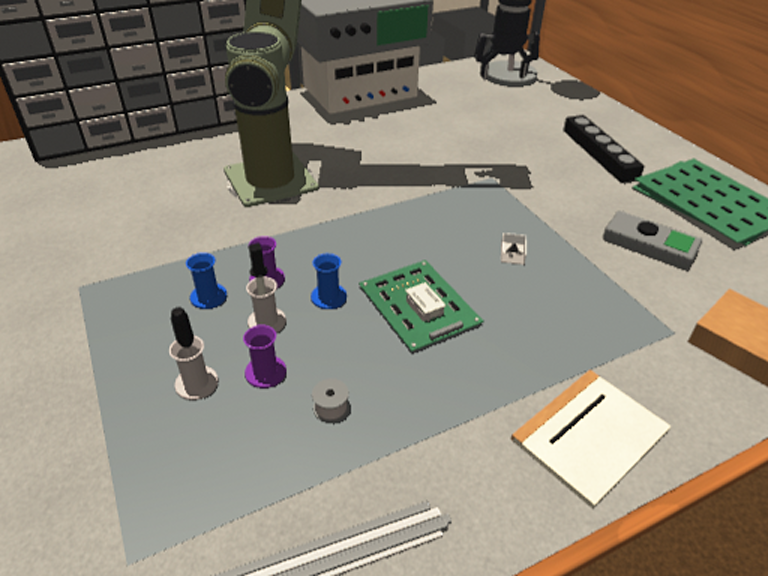

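View pics/top0.png

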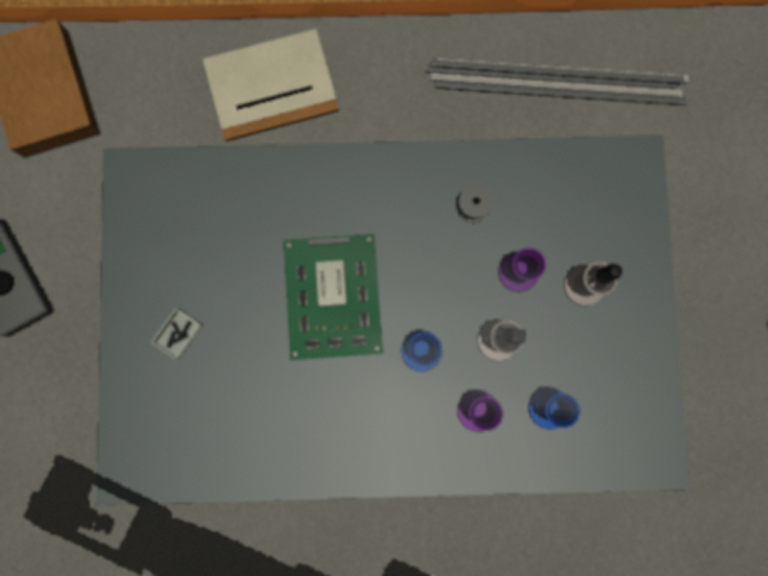

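The scene picture shows two steel cups, at about (262,300) and (190,365) of the 1.5x picture. In the top picture they are at (500,338) and (590,283). The others are blue or purple look-alikes. The nearer cup's handle looks square, with a disc. I'll confirm it in one crop.

```bash
python3 - <<'E'
import pickle,cv2,numpy as np
d=pickle.load(open("c0.pkl","rb"))
def crop(n,u0,v0,w,h,f): 
    return cv2.resize(d[n]["pixels"][v0:v0+h,u0:u0+w],None,fx=f,fy=f,interpolation=cv2.INTER_CUBIC)
a=crop("scene",105,150,120,120,3.2); b=crop("scene",230,165,100,75,3.84)
t=crop("top",310,160,120,90,3.2);t2=crop("top",180,150,80,95,3.0)
H=np.zeros((600,800,3),np.uint8)
for im,x,y in((a,0,0),(b,400,0),(t,400,300)): H[y:y+im.shape[0],x:x+im.shape[1]]=im[:600-y,:800-x]
t2=cv2.resize(d["top"]["pixels"][150:245,185:262],None,fx=2.2,fy=2.2,interpolation=cv2.INTER_CUBIC)
H[388:388+t2.shape[0],0:t2.shape[1]]=t2
cv2.imwrite("pics/crop0.png",H)
E
```

```text
(no output)
```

View pics/crop0.png

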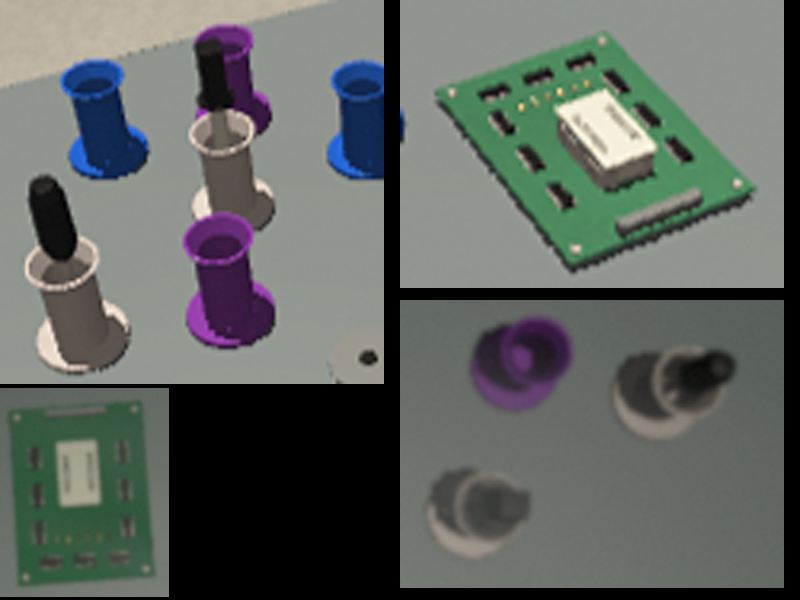

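The pusher, with its guard disc and square handle, is the tool at scene crop (210,75). It stands in the nearer steel cup, with the rim centre at about crop (223,132). The driver in the other steel cup has a round taper and no disc. The cover is at crop (605,130).

```bash
cat >h.py <<'E'
import numpy as np,cv2,pickle
def ray(c,p):
    u=cv2.undistortPoints(np.array([[p]],float),c["mtx"],c["D"])[0,0]
    R,t=c["extrinsics"][:3,:3],c["extrinsics"][:3,3]
    return -R.T@t, R.T@np.r_[u,1]
def onz(c,p,z):
    o,d=ray(c,p); return o+d*(z-o[2])/d[2]
def proj(c,P):
    R,t=c["extrinsics"][:3,:3],c["extrinsics"][:3,3]
    return cv2.projectPoints(np.array(P,float).reshape(-1,3),cv2.Rodrigues(R)[0],t,c["mtx"],c["D"])[0][:,0]
E
python3 - <<'E'
from h import *
np.set_printoptions(precision=4,suppress=True)
d=pickle.load(open("c0.pkl","rb"));S,T=d["scene"],d["top"]
a=lambda u,v:(105+(u+.5)/3.2-.5,150+(v+.5)/3.2-.5)
b=lambda u,v:(230+(u-399.5)/3.84-.5,165+(v+.5)/3.84-.5)
t=lambda u,v:(310+(u-399.5)/3.2-.5,160+(v-299.5)/3.2-.5)
q=lambda u,v:(185+(u+.5)/2.2-.5,150+(v-387.5)/2.2-.5)
print("rim",onz(S,a(223.5,132.5),.092),onz(T,t(490,507),.092))
print("ptop",onz(S,a(209,44),.182),onz(T,t(514,508),.182))
print("disc",onz(S,a(215,100),.127))
cs=[onz(S,b(*p),.039) for p in((557,105),(603,90),(655,150),(605,172))]
ct=[onz(T,q(*p),.039) for p in((56,441),(98,439),(101,503),(58,507))]
print("cover",np.mean(cs,0),np.mean(ct,0)); print(np.array(cs),np.array(ct))
h=[onz(T,q(*p),.012) for p in((16,417),(137,409),(26,577),(148,571))]
hs=[onz(S,b(*p),.012) for p in((602,41),(738,184),(576,248),(452,92))]
for k in(h,hs): print("board",np.mean(k,0)); print(np.array(k))
print("yaw",np.degrees(np.arctan2(*((h[0]+h[1]-h[2]-h[3])[[1,0]]))))
E
```

```text
rim [ 0.4933 -0.167   0.092 ] [ 0.4924 -0.1685  0.092 ]
ptop [ 0.4871 -0.1665  0.182 ] [ 0.4869 -0.1684  0.182 ]
disc [ 0.4909 -0.1694  0.127 ]
cover [0.5944 0.117  0.039 ] [0.5946 0.1163 0.039 ]
[[0.5558 0.0971 0.039 ]
 [0.5555 0.1373 0.039 ]
 [0.6308 0.1391 0.039 ]
 [0.6354 0.0943 0.039 ]] [[0.632  0.1415 0.039 ]
 [0.6331 0.0927 0.039 ]
 [0.5584 0.0907 0.039 ]
 [0.555  0.1403 0.039 ]]
board [0.5738 0.1143 0.012 ]
[[0.6665 0.1908 0.012 ]
 [0.6726 0.0467 0.012 ]
 [0.4765 0.1812 0.012 ]
 [0.4798 0.0385 0.012 ]]
board [0.5728 0.1183 0.012 ]
[[0.4748 0.1834 0.012 ]
 [0.6654 0.193  0.012 ]
 [0.6708 0.0527 0.012 ]
 [0.4801 0.0443 0.012 ]]
yaw 2.6778251600171536
```

```bash
python3 - <<'E'
from h import *
np.set_printoptions(precision=3,suppress=True)
d=pickle.load(open("c0.pkl","rb"));S,T=d["scene"],d["top"]
def crop(n,u0,v0,w,h,f):
    im=d[n]["pixels"][v0:v0+h,u0:u0+w].astype(float)
    im=np.clip((im-im.min())/(np.percentile(im,97)-im.min()),0,1)**.5*255
    return cv2.resize(im.astype(np.uint8),None,fx=f,fy=f,interpolation=cv2.INTER_NEAREST)
A=crop("scene",158,155,30,40,13);B=crop("top",325,207,36,36,11)
H=np.zeros((520,800,3),np.uint8);H[:,:390]=A;H[:396,400:796]=B
cv2.imwrite("pics/yaw0.png",H)
def m(c,yaw,z):
    k=.01*np.array([[1,1],[1,-1],[-1,-1],[-1,1]])
    r=np.array([[np.cos(yaw),-np.sin(yaw)],[np.sin(yaw),np.cos(yaw)]])
    return proj(c,[[*(r@p+[.487,-.1675]),z] for p in k])
for y in(0,15,30,45,60,75):
    p=m(S,np.radians(y),.182); q=m(S,np.radians(y),.132); print(y,np.ptp(p[:,0]),np.ptp(q[:,0]),p[:,0].min(),p[:,0].max())
for n,p,z in(("driver",(608,272),.175),("purp",(528,263),.092),("blue",(422,348),.092),("purp2",(484,408),.092),("blue2",(565,408),.092),("reel",(473,203),.04)):
    print(n,onz(T,(p[0]/1.5,p[1]/1.5),z))
E
```

```text
0 9.860839090470392 9.575044162161078 164.66583239345795 174.52667148392834
15 10.868377332978127 10.540363443775874 164.1493339556299 175.01771128860804
30 11.1353969931846 10.787505207090163 164.0010562542526 175.1364532474372
45 10.643692230879026 10.299618635701648 164.2340587128588 174.87775094373782
60 9.426684250449682 9.109872232347527 164.83507366448436 174.26175791493404
75 8.181369246850494 7.957264157839234 165.51284761170535 173.69421685855585
driver [ 0.581 -0.309  0.175]
purp [ 0.611 -0.209  0.092]
blue [ 0.477 -0.032  0.092]
purp2 [ 0.38  -0.127  0.092]
blue2 [ 0.377 -0.255  0.092]
reel [ 0.725 -0.131  0.04 ]
```

View pics/yaw0.png

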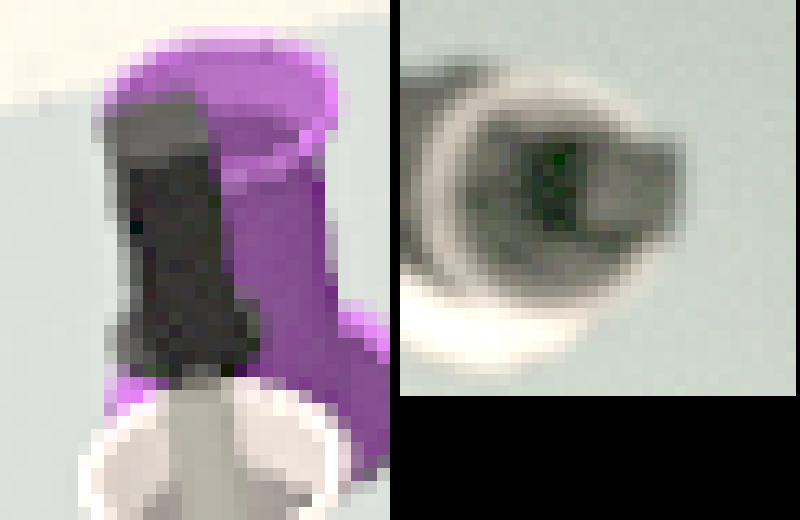

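The handle's top face in the scene crop is a nearly frontal rectangle, about (103,95) to (212,158). In the top crop it is a square of about (582,138) to (680,240). I'll fit the yaw by comparing projected squares.

```bash
python3 - <<'E'
from h import *
np.set_printoptions(precision=2,suppress=True)
d=pickle.load(open("c0.pkl","rb"))
from scipy.optimize import minimize
K=.01*np.array([[1,1],[1,-1],[-1,-1],[-1,1]])
def poly(c,x,y,yaw):
    r=np.array([[np.cos(yaw),-np.sin(yaw)],[np.sin(yaw),np.cos(yaw)]])
    return proj(c,[[*(r@p+[x,y]),.182] for p in K])
def score(n,x,y,yaw):  # edge contrast: mean abs step across all 4 edges
    c=d[n]; g=cv2.GaussianBlur(c["pixels"].astype(np.float32),(0,0),.6); P=poly(c,x,y,yaw); s=0;ctr=P.mean(0)
    for i in range(4):
        a,b=P[i],P[(i+1)%4]; m=a+(b-a)*np.linspace(.15,.85,12)[:,None]
        nrm=np.array([b[1]-a[1],a[0]-b[0]]);nrm/=np.linalg.norm(nrm)
        f=lambda q:np.stack([cv2.remap(g[...,k],q[:,:1].astype(np.float32),q[:,1:].astype(np.float32),1)[:,0] for k in range(3)],1)
        s+=np.minimum(np.linalg.norm(f(m+nrm)-f(m-nrm),axis=1),60).mean()
    return s
for n in("scene","top"):
    R=[(max((score(n,x,y,np.radians(w)),x,y) for x in np.arange(.483,.4915,.001) for y in np.arange(-.172,-.163,.001)),w) for w in range(0,90,5)]
    print(n,[(w,round(r[0]),round(r[1],3),round(r[2],3)) for r,w in R])
E
```

```text
scene [(0, 201, np.float64(0.489), np.float64(-0.169)), (5, 203, np.float64(0.489), np.float64(-0.169)), (10, 203, np.float64(0.489), np.float64(-0.169)), (15, 199, np.float64(0.489), np.float64(-0.17)), (20, 192, np.float64(0.489), np.float64(-0.17)), (25, 183, np.float64(0.489), np.float64(-0.17)), (30, 179, np.float64(0.49), np.float64(-0.169)), (35, 176, np.float64(0.489), np.float64(-0.17)), (40, 173, np.float64(0.489), np.float64(-0.17)), (45, 170, np.float64(0.489), np.float64(-0.17)), (50, 167, np.float64(0.49), np.float64(-0.17)), (55, 167, np.float64(0.49), np.float64(-0.17)), (60, 167, np.float64(0.488), np.float64(-0.17)), (65, 171, np.float64(0.487), np.float64(-0.169)), (70, 179, np.float64(0.487), np.float64(-0.169)), (75, 187, np.float64(0.488), np.float64(-0.168)), (80, 195, np.float64(0.489), np.float64(-0.168)), (85, 199, np.float64(0.489), np.float64(-0.168))]
top [(0, 115, np.float64(0.489), np.float64(-0.169)), (5, 113, np.float64(0.489), np.float64(-0.17)), (10, 110, np.float64(0.489), np.float64(-0.17)), (15, 107, np.float64(0.488), np.float64(-0.17)), (20, 105, np.float64(0.488), np.float64(-0.17)), (25, 102, np.float64(0.488), np.float64(-0.17)), (30, 97, np.float64(0.488), np.float64(-0.17)), (35, 92, np.float64(0.488), np.float64(-0.17)), (40, 89, np.float64(0.489), np.float64(-0.17)), (45, 88, np.float64(0.489), np.float64(-0.169)), (50, 89, np.float64(0.489), np.float64(-0.169)), (55, 92, np.float64(0.489), np.float64(-0.169)), (60, 96, np.float64(0.489), np.float64(-0.169)), (65, 101, np.float64(0.489), np.float64(-0.17)), (70, 107, np.float64(0.49), np.float64(-0.169)), (75, 112, np.float64(0.49), np.float64(-0.169)), (80, 115, np.float64(0.49), np.float64(-0.169)), (85, 116, np.float64(0.49), np.float64(-0.169))]
```

The handle yaw is about 0°, the pusher is at (0.489, -0.169) and the cup is at (0.493, -0.168). I'll turn so the fingers close along world y and go above the handle.

>>> move_arm:
  moves:
    - [0, 0, -9.4, 0, 0, 0, 1]
    - [0, 0, -9.4, 0, 0, 0, 1]
    - [0, 0, 0, -0.019, -0.0445, -0.002, 1]
    - [0, 0, 0, -0.019, -0.0445, -0.002, 1]
    - [0, 0, 0, -0.019, -0.0445, -0.002, 1]
    - [0, 0, 0, -0.019, -0.0445, -0.002, 1]
    - [0, 0, 0, -0.019, -0.0445, -0.002, 1]
    - [0, 0, 0, -0.019, -0.0445, -0.002, 1]
    - [0, 0, 0, -0.019, -0.0445, -0.002, 1]
    - [0, 0, 0, -0.019, -0.0445, -0.002, 1]
    - [0, 0, 0, -0.019, -0.0445, -0.002, 1]
    - [0, 0, 0, -0.019, -0.0445, -0.002, 1]
    - [0, 0, 0, -0.019, -0.0445, -0.002, 1]
    - [0, 0, 0, -0.019, -0.0445, -0.002, 1]
    - [0, 0, 0, -0.019, -0.0445, -0.002, 1]
    - [0, 0, 0, -0.019, -0.0445, -0.002, 1]
    - [0, 0, 0, -0.019, -0.0445, -0.002, 1]
    - [0, 0, 0, -0.019, -0.0445, -0.002, 1]
    - [0, 0, 0, 0, 0, 0, 1]
    - [0, 0, 0, 0, 0, 0, 1]

```text
clock: 2.6
ee_pos: [0.4887, -0.1669, 0.2625]
ee_rot: [-0.0, 1.0, 0.001, -0.001]
force: [-0.8, 0.6, 0.0]
width: 0.0854
finger_force: 0.0
```

>>> move_arm:
  moves:
    - [0, 0, 0, 0, -0.002, 0.02, 1]
    - [0, 0, 0, 0, 0, 0.03, 1]
    - [0, 0, 0, 0, 0, 0.03, 1]
    - [0, 0, 0, 0, 0, 0.025, 1]
    - [0, 0, 0, 0, 0, 0.0155, 1]
    - [0, 0, 0, 0, 0, 0.008, 1]
    - [0, 0, 0, 0, 0, 0, 1]
    - [0, 0, 0, 0, 0, 0, 1]

```text
clock: 3.6
ee_pos: [0.4902, -0.1698, 0.1359]
ee_rot: [-0.0, 1.0, -0.0, 0.001]
force: [-0.3, -0.3, -0.1]
width: 0.0854
finger_force: 0.0
```

```bash
python3 - <<'E'
from workcell import manip
import cv2
c=manip.camera("scene")["pixels"][120:230,115:235]
cv2.imwrite("pics/g1.png",cv2.resize(c,None,fx=5,fy=5,interpolation=cv2.INTER_CUBIC))
E
```

```text
(no output)
```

View pics/g1.png

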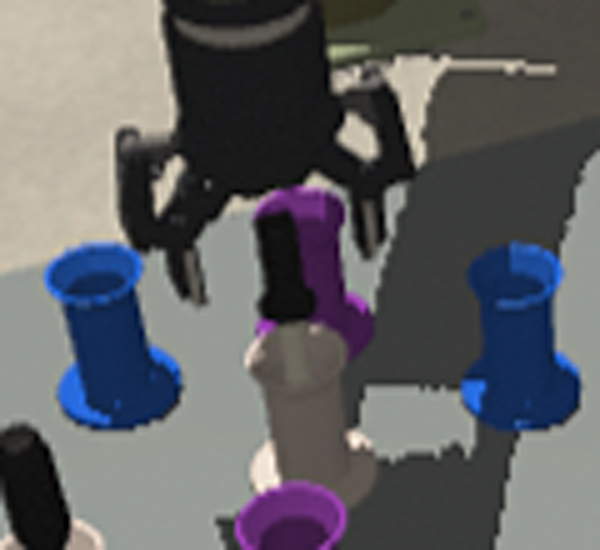

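The fingertips, at (190,285) and (370,240), straddle the handle at (280,260), which is centred between them above its disc. Closing.

>>> move_arm:
  moves:
    - [0, 0, 0, 0, 0, 0, 0.6]
    - [0, 0, 0, 0, 0, 0, 0.4]
    - [0, 0, 0, 0, 0, 0, 0.2]
    - [0, 0, 0, 0, 0, 0, 0]
    - [0, 0, 0, 0, 0, 0, 0]
    - [0, 0, 0, 0, 0, 0, 0]
    - [0, 0, 0, 0, 0, 0, 0]
    - [0, 0, 0, 0, 0, 0, 0]

```text
clock: 4.65
ee_pos: [0.4896, -0.1696, 0.135]
ee_rot: [-0.0, 1.0, -0.0, 0.0]
force: [-0.0, -0.6, 2.0]
width: 0.0204
finger_force: 58.8
```

>>> move_arm:
  moves:
    - [0, 0, 0, 0, 0, -0.01, 0]
    - [0, 0, 0, 0, 0, -0.02, 0]
    - [0, 0, 0, 0, 0, -0.03, 0]
    - [0, 0, 0, 0, 0, -0.03, 0]
    - [0, 0, 0, 0, 0, -0.03, 0]
    - [0, 0, 0, 0, 0, -0.02, 0]
    - [0, 0, 0, 0, 0, 0, 0]
    - [0, 0, 0, 0, 0, 0, 0]

```text
clock: 5.65
ee_pos: [0.4886, -0.1691, 0.2736]
ee_rot: [-0.0, 1.0, 0.001, -0.001]
force: [0.0, 1.1, -1.4]
width: 0.0198
finger_force: 58.7
```

```bash
python3 - <<'E'
from workcell import manip
import cv2,pickle
s=manip.camera("scene");t=manip.camera("top");pickle.dump({"scene":s,"top":t},open("c1.pkl","wb"))
c=s["pixels"][90:230,115:235]
cv2.imwrite("pics/l1.png",cv2.resize(c,None,fx=4.2,fy=4.2,interpolation=cv2.INTER_CUBIC))
print(manip.state()["ee_pos"],manip.state()["ee_rot"])
E
```

```text
[ 0.48849815 -0.16903681  0.2731019 ] [-1.50840395e-04  9.99998717e-01  7.77151366e-04 -1.39236390e-03]
```

View pics/l1.png

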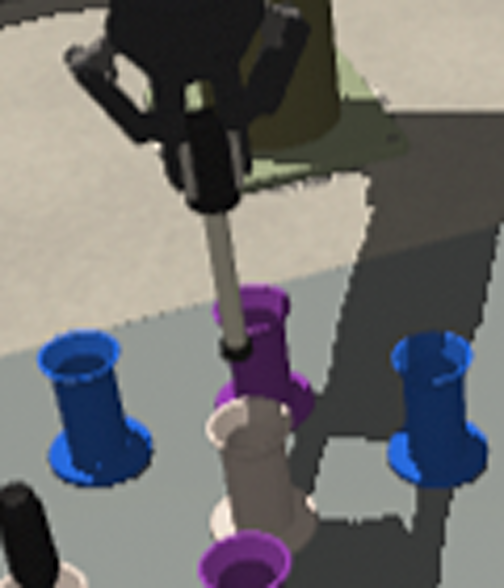

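The pusher is out: foot at crop (236,350), disc at (213,205), and the cup is unmoved. Checking tilt by projection.

```bash
python3 - <<'E'
from h import *
np.set_printoptions(precision=4,suppress=True)
d=pickle.load(open("c1.pkl","rb"));S,T=d["scene"],d["top"]
f=lambda u,v:(115+(u+.5)/4.2-.5,90+(v+.5)/4.2-.5)
z=.148
print("expected foot,disc px",proj(S,[[.4885,-.169,z+.005],[.4885,-.169,z+.117]]))
print("seen",f(236,350),f(213,205)); print(onz(S,f(236,350),z+.005),onz(S,f(213,205),z+.117))
E
```

```text
expected foot,disc px [[170.5459 172.7335]
 [165.0243 136.9603]]
seen (170.8095238095238, 172.95238095238096) (165.33333333333331, 138.42857142857142)
[ 0.4897 -0.1687  0.153 ] [ 0.495  -0.1702  0.265 ]
```

>>> move_arm:
  moves:
    - [0, 0, 0, -0.006, 0.016, 0, 0]
    - [0, 0, 0, -0.012, 0.032, 0, 0]
    - [0, 0, 0, -0.0145, 0.039, 0, 0]
    - [0, 0, 0, -0.0145, 0.039, 0, 0]
    - [0, 0, 0, -0.0145, 0.039, 0, 0]
    - [0, 0, 0, -0.0145, 0.039, 0, 0]
    - [0, 0, 0, -0.0145, 0.039, 0, 0]
    - [0, 0, 0, -0.01, 0.027, 0.02, 0]
    - [0, 0, 0, -0.0055, 0.0155, 0.03, 0]
    - [0, 0, 0, 0, 0, 0.03, 0]
    - [0, 0, 0, 0, 0, 0.017, 0]
    - [0, 0, 0, 0, 0, 0, 0]
    - [0, 0, 0, 0, 0, 0, 0]
    - [0, 0, 0, 0, 0, 0, 0]

```text
clock: 7.5
ee_pos: [0.5965, 0.1159, 0.1796]
ee_rot: [0.0, 1.0, 0.0, 0.002]
force: [-0.5, -0.2, -0.2]
width: 0.0202
finger_force: 58.8
```

```bash
python3 - <<'E'
from workcell import manip
import cv2,pickle,numpy as np
s=manip.camera("scene");t=manip.camera("top");pickle.dump({"scene":s,"top":t},open("c2.pkl","wb"))
a=cv2.resize(s["pixels"][130:230,240:330],None,fx=6,fy=6,interpolation=cv2.INTER_CUBIC)
cv2.imwrite("pics/p1.png",a)
print(manip.state()["ee_pos"],manip.state()["ee_rot"],manip.state()["force"])
E
```

```text
[0.59610341 0.11587658 0.17918674] [4.27638913e-05 9.99999218e-01 7.37617565e-05 1.24738323e-03] [-0.21578897 -0.38574235 -2.06264528]
```

View pics/p1.png

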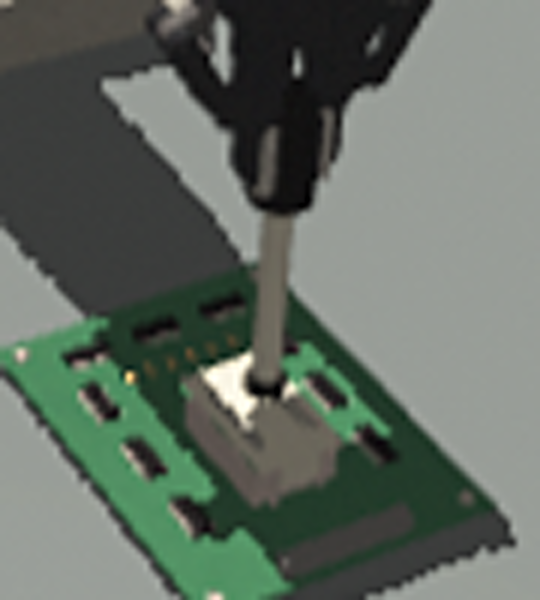

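The foot, at crop (267,384), is hovering over the cover, whose top face spans about (187,390) to (338,425). Checking the offset.

```bash
python3 - <<'E'
from h import *
np.set_printoptions(precision=4,suppress=True)
d=pickle.load(open("c2.pkl","rb"));S=d["scene"]
f=lambda u,v:(240+(u+.5)/6-.5,130+(v+.5)/6-.5)
print(onz(S,f(267,384),.0545+.005), onz(S,f(267,376),.0545+.010))
g=lambda P:(proj(S,P)-[240,130]+.5)*6-.5
print("foot exp",g([[.596,.1159,.0595]]),"centre",g([[.5944,.117,.039]]))
K=[[a*.037,b*.023] for a,b in((1,1),(1,-1),(-1,-1),(-1,1))]
w=np.radians(2.7);r=np.array([[np.cos(w),-np.sin(w)],[np.sin(w),np.cos(w)]])
print("corners",g([[*(r@k+[.5944,.117]),.039] for k in K]))
E
```

```text
[0.5984 0.1171 0.0595] [0.5982 0.1169 0.0645]
foot exp [[262.3149 381.7143]] centre [[260.0378 410.9947]]
corners [[342.8536 442.3061]
 [260.1745 474.0907]
 [179.4146 380.5124]
 [259.9091 351.3706]]
```

>>> move_arm:
  moves:
    - [0, 0, 0, 0.003, 0, 0.004, 0]
    - [0, 0, 0, 0, 0, 0.004, 0]
    - [0, 0, 0, 0, 0, 0.003, 0]
    - [0, 0, 0, 0, 0, 0.001, 0]
    - [0, 0, 0, 0, 0, 0, 0]
    - [0, 0, 0, 0, 0, 0, 0]

```text
clock: 8.35
ee_pos: [0.5924, 0.116, 0.1659]
ee_rot: [-0.0, 1.0, -0.0, 0.0]
force: [0.7, -1.3, -0.9]
width: 0.02
finger_force: 58.8
```

>>> move_arm:
  moves:
    - [0, 0, 0, -0.001, 0.0005, 0, 0]
    - [0, 0, 0, 0, 0, 0.001, 0]
    - [0, 0, 0, 0, 0, 0.001, 0]
    - [0, 0, 0, 0, 0, 0.001, 0]
    - [0, 0, 0, 0, 0, 0, 0]

```text
clock: 8.98
ee_pos: [0.5937, 0.1165, 0.1636]
ee_rot: [-0.0, 1.0, 0.0, 0.001]
force: [-0.5, 0.5, 3.4]
width: 0.0204
finger_force: 59.2
```

Contact. Pressing on in small steps.

>>> move_arm:
  moves:
    - [0, 0, 0, 0, 0, 0.001, 0]
    - [0, 0, 0, 0, 0, 0.001, 0]
    - [0, 0, 0, 0, 0, 0.001, 0]
    - [0, 0, 0, 0, 0, 0, 0]

```text
clock: 9.48
ee_pos: [0.5944, 0.1166, 0.1611]
ee_rot: [-0.0, 1.0, 0.0, 0.002]
force: [0.1, 0.9, 5.4]
width: 0.0201
finger_force: 59.5
```

>>> move_arm:
  moves:
    - [0, 0, 0, 0, 0, 0.001, 0]
    - [0, 0, 0, 0, 0, 0.001, 0]
    - [0, 0, 0, 0, 0, 0, 0]

```text
clock: 9.85
ee_pos: [0.5951, 0.1167, 0.1609]
ee_rot: [-0.0, 1.0, 0.0, 0.002]
force: [-1.5, 0.7, 11.6]
width: 0.02
finger_force: 59.8
```

>>> move_arm:
  moves:
    - [0, 0, 0, 0, 0, 0.001, 0]
    - [0, 0, 0, 0, 0, 0.001, 0]
    - [0, 0, 0, 0, 0, 0, 0]

```text
clock: 10.22
ee_pos: [0.5941, 0.1166, 0.157]
ee_rot: [-0.0, 1.0, 0.0, 0.001]
force: [-1.4, -0.3, 6.9]
width: 0.02
finger_force: 59.4
```

>>> move_arm:
  moves:
    - [0, 0, 0, 0, 0, 0.001, 0]
    - [0, 0, 0, 0, 0, 0.001, 0]
    - [0, 0, 0, 0, 0, 0, 0]

```text
clock: 10.6
ee_pos: [0.5947, 0.1167, 0.157]
ee_rot: [-0.0, 1.0, 0.0, 0.002]
force: [-2.8, 0.0, 14.1]
width: 0.02
finger_force: 60.0
```

It dropped to the expected flush height (0.157) and the force is now rising at a dead stop. I'll press a bit firmer to seat both clips, then retract and look.

>>> move_arm:
  moves:
    - [0, 0, 0, 0, 0, 0.001, 0]
    - [0, 0, 0, 0, 0, 0.001, 0]
    - [0, 0, 0, 0, 0, 0.001, 0]
    - [0, 0, 0, 0, 0, 0, 0]

```text
clock: 11.1
ee_pos: [0.5966, 0.1167, 0.1567]
ee_rot: [-0.0, 1.0, 0.0, 0.004]
force: [-3.4, -0.3, 20.4]
width: 0.0196
finger_force: 58.4
```

>>> move_arm:
  moves:
    - [0, 0, 0, 0, 0, -0.003, 0]
    - [0, 0, 0, 0, 0, -0.004, 0]
    - [0, 0, 0, 0, 0, -0.01, 0]
    - [0, 0, 0, 0, 0, -0.02, 0]
    - [0, 0, 0, 0, 0, -0.035, 0]
    - [0, 0, 0, 0, 0, -0.04, 0]
    - [0, 0, 0, 0.01, -0.025, -0.01, 0]
    - [0, 0, 0, 0.016, -0.045, 0, 0]
    - [0, 0, 0, 0.016, -0.045, 0, 0]
    - [0, 0, 0, 0, 0, 0, 0]
    - [0, 0, 0, 0, 0, 0, 0]

```text
clock: 12.48
ee_pos: [0.5511, 0.0017, 0.2724]
ee_rot: [0.0, 1.0, 0.0, -0.0]
force: [-0.3, -0.3, -0.6]
width: 0.0195
finger_force: 58.7
```

```bash
python3 - <<'E'
from workcell import manip
import cv2,pickle,numpy as np
s=manip.camera("scene");t=manip.camera("top");pickle.dump({"scene":s,"top":t},open("c3.pkl","wb"))
a=cv2.resize(s["pixels"][165:240,230:330],None,fx=6,fy=6,interpolation=cv2.INTER_CUBIC)
cv2.imwrite("pics/p2.png",a)
print(manip.state()["ee_pos"],manip.state()["ee_rot"],manip.state()["force"])
E
```

```text
[0.55139535 0.00237488 0.27247682] [-7.05902323e-04  9.99999681e-01  2.43704766e-04 -2.83688943e-04] [ 0.42136094 -0.45267448 -1.5547568 ]
```

View pics/p2.png

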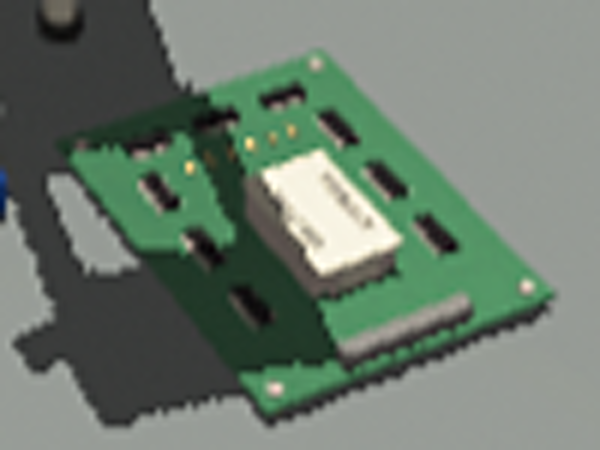

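The cover now sits lower, with its corners at crop (247,182), (320,150), (403,238) and (320,278). I'll check them against the flush height and plan the return.

```bash
python3 - <<'E'
from h import *
np.set_printoptions(precision=4,suppress=True)
d=pickle.load(open("c3.pkl","rb"));S=d["scene"]
f=lambda u,v:(230+(u+.5)/6-.5,165+(v+.5)/6-.5)
for z in(.032,.039): 
  c=np.array([onz(S,f(*p),z) for p in((247,182),(320,150),(403,238),(320,278))]);print(z,c,c.mean(0),np.linalg.norm(np.diff(c,axis=0),axis=1))
o=pickle.load(open("c0.pkl","rb"))["scene"]["pixels"];n=S["pixels"]
# cup shift since start: template match of the rim/base area
tm=o[185:225,160:195]; r=cv2.matchTemplate(n[175:235,150:205],tm,cv2.TM_CCOEFF_NORMED);print(cv2.minMaxLoc(r))
E
```

```text
0.032 [[0.5607 0.0956 0.032 ]
 [0.5552 0.1394 0.032 ]
 [0.6275 0.1441 0.032 ]
 [0.6344 0.0951 0.032 ]] [0.5945 0.1186 0.032 ] [0.0441 0.0725 0.0495]
0.039 [[0.5675 0.0917 0.039 ]
 [0.562  0.1351 0.039 ]
 [0.6337 0.1398 0.039 ]
 [0.6405 0.0912 0.039 ]] [0.6009 0.1144 0.039 ] [0.0437 0.0718 0.0491]
(-0.08092117309570312, 0.9747351408004761, (20, 0), (10, 10))
```

The cover is flush (7 mm drop, level) and the cup is unmoved. Returning above the cup.

>>> move_arm:
  moves:
    - [0, 0, 0, 0.005, -0.015, 0, 0]
    - [0, 0, 0, 0.0105, -0.03, 0, 0]
    - [0, 0, 0, 0.0125, -0.036, 0, 0]
    - [0, 0, 0, 0.0125, -0.036, 0, 0]
    - [0, 0, 0, 0.0105, -0.03, 0, 0]
    - [0, 0, 0, 0.007, -0.018, 0, 0]
    - [0, 0, 0, 0.002, -0.006, 0, 0]
    - [0, 0, 0, 0, 0, 0, 0]
    - [0, 0, 0, 0, 0, 0, 0]
    - [0, 0, 0, 0, 0, 0.02, 0]
    - [0, 0, 0, 0, 0, 0.02, 0]
    - [0, 0, 0, 0, 0, 0, 0]
    - [0, 0, 0, 0, 0, 0, 0]

```text
clock: 14.2
ee_pos: [0.492, -0.1692, 0.2335]
ee_rot: [-0.001, 1.0, -0.0, 0.001]
force: [0.7, 0.5, -1.2]
width: 0.0191
finger_force: 58.8
```

```bash
python3 - <<'E'
from workcell import manip
import cv2,pickle
s=manip.camera("scene");pickle.dump({"scene":s},open("c4.pkl","wb"))
cv2.imwrite("pics/r1.png",cv2.resize(s["pixels"][140:230,135:215],None,fx=6.5,fy=6.5,interpolation=cv2.INTER_CUBIC))
print(manip.state()["ee_pos"],manip.state()["ee_rot"])
E
```

```text
[ 0.49217282 -0.16948678  0.2339114 ] [-5.19650995e-04  9.99999384e-01 -4.52921370e-04  8.70140546e-04]
```

View pics/r1.png

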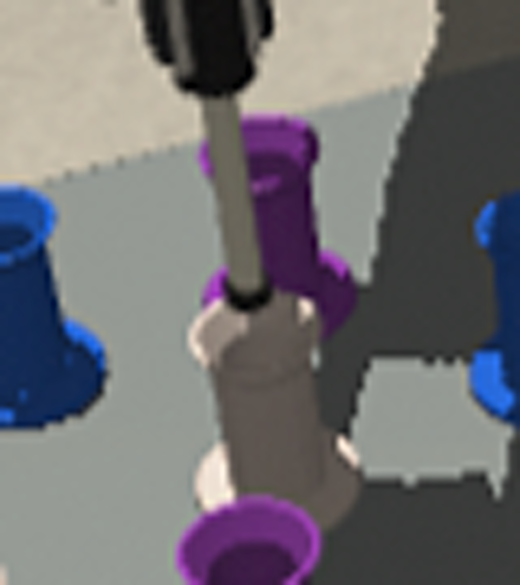

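The foot, at crop (248,295), hangs just above the mouth, whose centre is at about (255,335).

```bash
python3 - <<'E'
from h import *
S=pickle.load(open("c4.pkl","rb"))["scene"]
f=lambda u,v:(135+(u+.5)/6.5-.5,140+(v+.5)/6.5-.5)
print(onz(S,f(248,295),.113),onz(S,f(190,335),.092),onz(S,f(320,330),.092),onz(S,f(255,335),.092))
E
```

```text
[ 0.49140792 -0.16882661  0.113     ] [ 0.48121544 -0.19313931  0.092     ] [ 0.50119554 -0.14330739  0.092     ] [ 0.49270322 -0.16874983  0.092     ]
```

Aligned within 2 mm. Lowering.

>>> move_arm:
  moves:
    - [0, 0, 0, 0, 0, 0.01, 0]
    - [0, 0, 0, 0, 0, 0.012, 0]
    - [0, 0, 0, 0, 0, 0.012, 0]
    - [0, 0, 0, 0, 0, 0.012, 0]
    - [0, 0, 0, 0, 0, 0.012, 0]
    - [0, 0, 0, 0, 0, 0, 0]

```text
clock: 15.0
ee_pos: [0.4904, -0.169, 0.1731]
ee_rot: [-0.0, 1.0, 0.001, -0.001]
force: [-1.1, -0.3, -0.8]
width: 0.0196
finger_force: 58.8
```

>>> move_arm:
  moves:
    - [0, 0, 0, 0, 0, 0.012, 0]
    - [0, 0, 0, 0, 0, 0.012, 0]
    - [0, 0, 0, 0, 0, 0.008, 0]
    - [0, 0, 0, 0, 0, 0.004, 0]
    - [0, 0, 0, 0, 0, 0, 0]
    - [0, 0, 0, 0, 0, 0, 0]

```text
clock: 15.75
ee_pos: [0.4917, -0.1697, 0.1392]
ee_rot: [-0.0, 1.0, -0.0, 0.0]
force: [0.1, 0.1, -1.2]
width: 0.0196
finger_force: 58.8
```

>>> move_arm:
  moves:
    - [0, 0, 0, 0, 0, 0.001, 0]
    - [0, 0, 0, 0, 0, 0.001, 0]
    - [0, 0, 0, 0, 0, 0.001, 0]
    - [0, 0, 0, 0, 0, 0, 0]

```text
clock: 16.25
ee_pos: [0.4913, -0.1695, 0.1357]
ee_rot: [-0.0, 1.0, 0.0, -0.0]
force: [0.5, 0.1, -0.3]
width: 0.0195
finger_force: 58.8
```

>>> move_arm:
  moves:
    - [0, 0, 0, 0, 0, 0.001, 0]
    - [0, 0, 0, 0, 0, 0, 0]
    - [0, 0, 0, 0, 0, 0, 0]

```text
clock: 16.62
ee_pos: [0.4915, -0.1696, 0.1349]
ee_rot: [-0.0, 1.0, -0.0, 0.0]
force: [0.0, 0.0, -1.0]
width: 0.0193
finger_force: 59.0
```

>>> move_arm:
  moves:
    - [0, 0, 0, 0, 0, 0.001, 0]
    - [0, 0, 0, 0, 0, 0, 0]
    - [0, 0, 0, 0, 0, 0, 0]

```text
clock: 17.0
ee_pos: [0.4917, -0.1696, 0.1349]
ee_rot: [-0.0, 1.0, -0.0, 0.0]
force: [-0.5, 0.7, 5.3]
width: 0.0192
finger_force: 59.8
```

Floor contact (z stopped, +5 N). I'll ease off 0.5 mm, open slowly, then go up.

>>> move_arm:
  moves:
    - [0, 0, 0, 0, 0, -0.0005, 0]
    - [0, 0, 0, 0, 0, 0, 0.3]
    - [0, 0, 0, 0, 0, 0, 0.4]
    - [0, 0, 0, 0, 0, 0, 0.6]
    - [0, 0, 0, 0, 0, 0, 0.8]
    - [0, 0, 0, 0, 0, 0, 1]
    - [0, 0, 0, 0, 0, 0, 1]
    - [0, 0, 0, 0, 0, 0, 1]
    - [0, 0, 0, 0, 0, 0, 1]

```text
clock: 18.12
ee_pos: [0.4914, -0.1695, 0.1343]
ee_rot: [-0.0, 1.0, -0.0, 0.0]
force: [-0.6, 0.2, 0.0]
width: 0.0857
finger_force: 0.0
```

>>> move_arm:
  moves:
    - [0, 0, 0, 0, 0, -0.01, 1]
    - [0, 0, 0, 0, 0, -0.02, 1]
    - [0, 0, 0, 0, 0, -0.03, 1]
    - [0, 0, 0, 0, 0, -0.04, 1]
    - [0, 0, 0, 0, 0, -0.04, 1]
    - [0, 0, 0, 0, 0.03, -0.01, 1]
    - [0, 0, 0, 0, 0.05, 0, 1]
    - [0, 0, 0, 0, 0.05, 0, 1]
    - [0, 0, 0, 0, 0.05, 0, 1]
    - [0, 0, 0, 0, 0.05, 0, 1]
    - [0, 0, 0, 0, 0.05, 0, 1]
    - [0, 0, 0, 0, 0.05, 0, 1]
    - [0, 0, 0, 0, 0.05, 0, 1]
    - [0, 0, 0, 0, 0.05, 0, 1]
    - [0, 0, 0, 0, 0, 0, 1]
    - [0, 0, 0, 0, 0, 0, 1]

```text
clock: 20.12
ee_pos: [0.4912, 0.2602, 0.2846]
ee_rot: [-0.0, 1.0, -0.0, 0.0]
force: [0.6, -0.4, 0.2]
width: 0.0852
finger_force: 0.0
```

```bash
python3 - <<'E'
from workcell import manip
import cv2,pickle
s=manip.camera("scene");t=manip.camera("top")
cv2.imwrite("pics/f1.png",cv2.resize(s["pixels"][140:300,100:330],None,fx=3.4,fy=3.4,interpolation=cv2.INTER_CUBIC))
o=pickle.load(open("c0.pkl","rb"))
for k,(a,b,c,d) in dict(cup=(185,225,160,195),tray=(150,180,328,355),reel=(250,285,205,238),drv=(200,268,112,148),blueL=(165,208,122,154),purp=(214,262,160,194),blueR=(165,208,204,234)).items():
    r=cv2.matchTemplate(s["pixels"][a-8:b+8,c-8:d+8],o["scene"]["pixels"][a:b,c:d],cv2.TM_CCOEFF_NORMED);print(k,cv2.minMaxLoc(r)[1],cv2.minMaxLoc(r)[3])
print(manip.state()["clock"])
E
```

```text
cup 0.9982816576957703 (8, 8)
tray 0.7700838446617126 (8, 8)
reel 0.999768853187561 (8, 8)
drv 0.9998517036437988 (8, 8)
blueL 0.9998502135276794 (8, 8)
purp 0.9998472929000854 (8, 8)
blueR 0.9998356699943542 (8, 8)
20.225
```

View pics/f1.png

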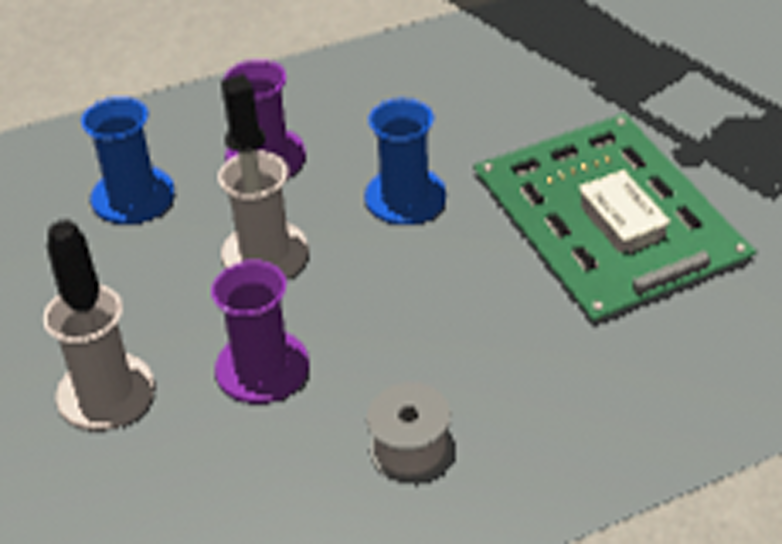

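The pusher stands upright in its cup at (245,150). The cover is flush at (625,205), and every bystander matches its starting position. The tray's lower match score (0.77, no shift) is probably the arm's shadow falling on it.

```bash
python3 -c "
from workcell import manip
print(manip.sign_off())"
```

```text
the job is handed in; nothing more can be done
None
```

The shield cover is pressed flush with both clips apparently snapped, the pusher is back upright in its own cup, nothing else appears to have moved, and the job was handed in at about 20 s on the robot's clock.

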